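# Snap the cover onto the open junction box

## Robot

A 6-joint arm with a two-finger parallel gripper is mounted at the origin on a cart in front of the work surface, level with it; the furniture and walls round the work are solid. World frame = base frame: x ahead of the robot, y to its left, z up, the work surface at z = 0. Lengths are in m, angles in degrees, forces in N, time in s.
With the tool pointing down it reaches from about 0.4 to 0.825 m from the base axis. Payload 7 kg.
Tool frame: the origin (TCP) lies at the very end of the fingers, on their centre line; the grasp point (between the pads) lies 19 mm behind it (ctrl.grip_point_offset is the distance from the TCP to the grasp point, in m); x points along the fingers, z is the direction in which the jaws open and shut, and the axes are right-handed (so a half turn about x gives the same grasp; the last joint's range is limited). The gripper opens to 88 mm and grips with 3 to 60 N. Pads are 19 mm wide; open, the fingers measure 130 mm over their backs; the gripper's body (78 mm by 193 mm) begins 47 mm behind the grasp point.
Start: joints at [86.58, 20.546, 0.682, 0, -70.136, -16.507], TCP at [0.23, 0.635, 0.227] pointing down, gripper open.
Joint ranges: [-176.03, 176.03], [-82.01, 121.73], [-58.28, 71.71], [-173.87, 95.51], [-174.79, -0.11], [-173.66, 173.66]. Speed limits (degrees/s): [136.94, 136.94, 172.46, 180, 180, 180].

## Interface

Orientations are given as [roll, pitch, yaw] about the fixed x, y, z axes, in that order (R = Rz(yaw) Ry(pitch) Rx(roll)).
In Python, from plant import get_obs, snapshot, calibration, close_job, ctrl gives the robot as it stands.
- The arm moves only by the tool move_arm, never from a script. Its argument "commands" is a list that holds one entry, the list of rows, each a list of 4 numbers: the shift along the tool's x, y, z in cm, then the turn about the tool's x in rad. In form: [[[dx, dy, dz, spin], ...]]. A call has 1 to 8 rows; each row shifts and turns the commanded pose from where the row before left it, along the tool's axes as they then stand; what a row does not reach is not made up. A row lasts 1/10 s, in which the tool goes at most 50 mm and 8.59 degrees, less where a joint would pass 70% of its speed; a pose out of reach is approached as far as the arm can. A call with a gripper value outside its range is refused whole. "jaw" is the finger opening in cm, from 0 to 8.76, set as the call begins (left out, the last holds). The fingers move at their own pace and stop on an object; the grip force is fixed at half the most. Time passes only in rows, so rows that do not move let the fingers close. It gives the time, the measured TCP pose, the force and the opening at its end, in the units of the state.
- get_obs(): the state, without advancing time (a new reading comes with each control period).
- snapshot(name): name is "scene" or "top" or "wrist"; returns (picture, depth): 400x640x3 uint8, red, green, blue; 400x640 float32, m along the optical axis (not along the pixel's ray), 0 where there is no reading.
- calibration(name): a dict with "mtx" (3x3 intrinsics, pixels), "k1" (the pictures are not rectified: a ray, as slopes to the right and down, at radius r is drawn at 1 + k1 r^2 times it, then the intrinsics apply), "T" (4x4, takes a point from camera to world coordinates); the wrist camera has in their place "tool_from_camera" (4x4, takes a point from camera to tool coordinates, whose origin is the TCP and whose axes are the tool frame's). Camera axes: x right, y up, looking along -z (the intrinsics and any distortion apply to the point x, -y, -z); pixel columns grow to the right and rows downward; lengths in m; the calibration is good to about 2 mm. A picture is of the moment at which its call begins: read the wrist's pose just before it. calibration takes no time and is no camera call.
- close_job(): hands the job in, once; it reports no verdict.
The state is a dict: "clock": time; "joint_pos": joint angles; "qvel": joint speeds; "tau": joint torques, N m; "tool_pos": TCP position; "orientation": TCP orientation; "force": force on the tool from outside, world axes, zero at the start; "moment": the same for the moment, N m; "opening": finger opening in m.
Only numpy, scipy, OpenCV 4.12 (cv2) and the standard library are available. Lean on these libraries where they do the work, as an engineer would, in place of code of your own. Each camera call takes 0.05 s, during which the arm holds its last target. There are 200 camera calls.

## Task

Of the two junction boxes side by side on the bench one is still open. Take the loose cover by its grip rib, set it squarely on the open box and press it straight down until both spring clips snap under the beads at the ends of the rim and the cover sits on the rim all round. Keep it pressed down with a steady 20 N or so (15 to 25) for a full second so that the gasket beds, never more than 40 N, then let go, leaving the other things on the bench where they are.

Things in the scene. Friction and masses are not known exactly. Their poses are not given: they have to be found in the camera images.
- cover_grip (a point): middle of the upright grip rib on the loose grey cover (rib 60 long, 12 thick, 24 high above the cap). 12 above the cap's flat top, 12 below the rib's top, 26 above the seating face, 43 above the clip tips on which the loose cover stands. x along the rib and the cover's long side, y across the rib (grip it this way), z up. The cover is the same either way round
- cover_seat (a point): centre of the cover's lower seating face, 26 under cover_grip, same axes. Below it stand a round-edged tongue (8 deep, 2 play to each side in the box) and the clips (17 deep). The face must lie on the rim, centred over jbox, x axes parallel (either way round). The clips meet the beads with the face 8 above the rim and snap under them at about 3; this takes 8 to 18 N in all. The seat is solid
- cover: the loose cover: grey moulded cap 104 x 68 x 14 with a rib on top and a spring-steel clip pivoted at each short end (at x = +-56), about 0.16 kg. Origin in its middle, 17.4 below the seating face, same axes
- jbox: the open box on its base plate (136 x 84, screwed down). Origin under the plate's middle at bench level, exactly under the middle of the box; x along the box's long side, z up. The box stands on four levelling studs set by hand: its rim is level, 59 to 71 above the bench, differently each time; this height is not measured, find it by feel or sight. Then it is rigid
- clip_a (a joint): swing of the spring clip at the cover's +x end, rad: about -0.03 to 0.06 when free or snapped under its bead, about 0.12 while forced out over the bead; a spring returns it
- clip_b (a joint): the same at the cover's -x end
- closed_box: the neighbour box of the same make with its cover already on, fixed; origin under the middle of its base plate. It shows how the cover sits; nothing to do there. Both boxes: cast aluminium, 100 x 64 outside, walls 4, depth 38, a thin gasket in the rim, two black glands on one long side (+y), an outer bead (4 thick, centre 4.5 below the rim) at each end
- silencer_spare: white plastic silencer, 21 x 53 x 21, lying in front of the boxes; a bystander; origin under its middle
- side_cutters: side cutters with dipped handles, 52 x 151 x 12, lying at the front left; a bystander; origin under its middle
- elbow_fitting: small push-in elbow fitting, 30 x 16 x 26, behind and right of the cover; a bystander; origin under its middle

How it is judged (in metres and radians):
On the way, in this order (a step that is already met when the one before it is completed fails the run):
1. the cover is held or set squarely over the open box, close above its rim and not yet pressed on (horizontal distance between cover_seat and jbox below 0.012 m and z of box_floor in the frame of cover_seat between -0.07 and -0.044 m and angle between the x axis of cover and the x axis of jbox, either way round below 0.12 rad), for 0.1 s.
2. both clips have snapped, the cover is on the rim and is kept pressed down on it with 14 to 29 N for 0.8 s (z of box_floor in the frame of cover_seat above -0.0415 m and value of joint each of clip_a, clip_b below 0.085 rad and contact force between cover_cap and jbox between 14 and 29 N), for 0.8 s.
At the end, for the whole second after the job is handed in: Cover home on the open box: seating face within 1.5 mm of the rim (box floor, a plate 4 thick, centre 40 under the rim), centred within 3.5 mm, parallel within 0.09 rad, level within 0.05 rad; both clips back under their beads (each below 0.085 rad); cover at rest (z of box_floor in the frame of cover_seat between -0.0415 and -0.0385 m and horizontal distance between cover_seat and jbox below 0.0035 m and angle between the x axis of cover and the x axis of jbox, either way round below 0.09 rad and angle between cover's own z axis and vertical below 0.05 rad and value of joint each of clip_a, clip_b below 0.085 rad and linear speed of cover below 0.01 m/s); the robot touches nothing.
It fails at once if the cover is pressed against the open box with more than 40 N (contact force between cover_cap and jbox above 40 N).
It fails at once if a bystander is pushed more than 2 cm: silencer_spare (distance of silencer_spare from where it was at the start of the episode above 0.02 m).
It fails at once if a bystander is pushed more than 2 cm: side_cutters (distance of side_cutters from where it was at the start of the episode above 0.02 m).
It fails at once if a bystander is pushed more than 2 cm: elbow_fitting (distance of elbow_fitting from where it was at the start of the episode above 0.02 m).
It fails at once if another loose thing on the bench (caliper, spanner, bolts, column clip) is pushed more than 2 cm (distance of any of caliper_c0, spanner_13_c0, column_clip_1_c0, flange_bolt_1_c0, flange_bolt_2_c0, flange_bolt_3_c0 from where it was at the start of the episode above 0.02 m).
It also fails if it takes over 48 s, if anything falls off the work surface, if the arm or the gripper's body presses on something with over 40 N, if the wrist force passes 120 N, or if a joint passes its speed limit or range.

## Working session

There is one attempt and no reset: what is moved stays moved. The work goes in short steps, Python scripts to look and compute and a tool call to move; the robot and the scene stay as the last step left them, time stands still between calls to the robot, and variables do not carry over. Pictures are saved under pics/ and viewed, about 8 in all and at most 12, crops included, and the job is handed in when it is done.

Besides the shell and the picture viewer there is one more tool, called after "Request:" as name(argument=value, ...), one argument or row to a line, values as JSON. move_arm: Moves the arm, as the interface text tells. Its arguments: {"type":"object","properties":{"commands":{"type":"array"},"jaw":{"type":"number"}},"required":["commands"]}

```bash
mkdir -p pics; ls
python3 - <<'E'
from plant import *
import cv2,numpy as np
o=get_obs();print(o)
for n in("scene","top"):
    p,d=snapshot(n);c=calibration(n);print(n,c)
    cv2.imwrite(f"pics/{n}0.png",p[...,::-1]);np.savez(f"{n}0.npz",p=p,d=d,**c)
print(calibration("wrist"),ctrl.grip_point_offset)
E
```

```text
pics
{'clock': 0.0, 'joint_pos': array([ 8.65824582e+01,  2.05899739e+01,  6.33926599e-01, -2.20275588e-02,
       -7.01355909e+01, -1.65072120e+01]), 'qvel': array([ 0.0307267 , -0.05216841,  0.01266175,  0.01845562, -0.05975425,
        0.016879  ]), 'tau': array([-2.18263383e-03, -5.82717276e+01,  2.93053025e+01,  6.99723065e+00,
        6.76953845e-03, -1.62989627e-04]), 'tool_pos': array([0.22987368, 0.63412709, 0.22563434]), 'orientation': array([   3.77564611,   89.90605057, -106.15660911]), 'force': array([-0.07443327,  0.08600969,  0.18215799]), 'moment': array([-0.02681107,  0.02078872, -0.04334354]), 'opening': 0.08778460636784088}
scene {'mtx': array([[465.26544439,   0.        , 327.63180674],
       [  0.        , 465.26544439, 198.93126844],
       [  0.        ,   0.        ,   1.        ]]), 'k1': -0.0433663323611007, 'T': array([[ 0.47086879,  0.51312382, -0.71762562, -0.18253697],
       [-0.88193104,  0.29399719, -0.3684607 , -0.27113852],
       [ 0.02191396,  0.80639296,  0.59097392,  0.64523054],
       [ 0.        ,  0.        ,  0.        ,  1.        ]])}
to
[... 303 characters left out ...]
6,  0.08885669],
       [ 0.01590512,  0.15203608,  0.98824696,  0.96857843],
       [ 0.        ,  0.        ,  0.        ,  1.        ]])}
{'mtx': array([[348.86861009,   0.        , 322.11651128],
       [  0.        , 348.86861009, 200.82201796],
       [  0.        ,   0.        ,   1.        ]]), 'k1': -0.03742569014632034, 'tool_from_camera': array([[-2.34848057e-04,  2.57541494e-01, -9.66267211e-01,
        -1.57330889e-01],
       [-8.65612778e-04,  9.66266824e-01,  2.57541601e-01,
         6.88097072e-02],
       [ 9.99999598e-01,  8.96896390e-04, -3.99467831e-06,
        -8.63776010e-04],
       [ 0.00000000e+00,  0.00000000e+00,  0.00000000e+00,
         1.00000000e+00]])} 0.0188
```

View pics/top0.png

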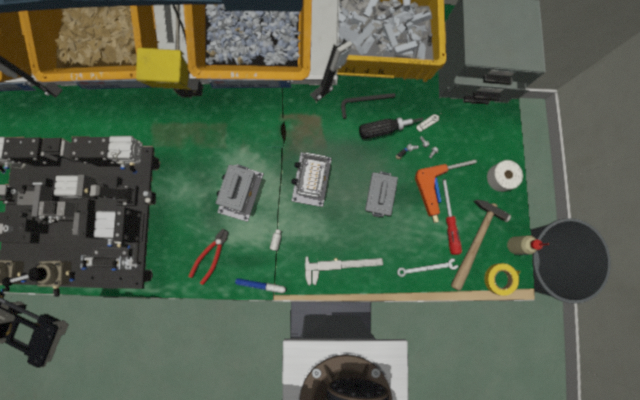

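View pics/scene0.png

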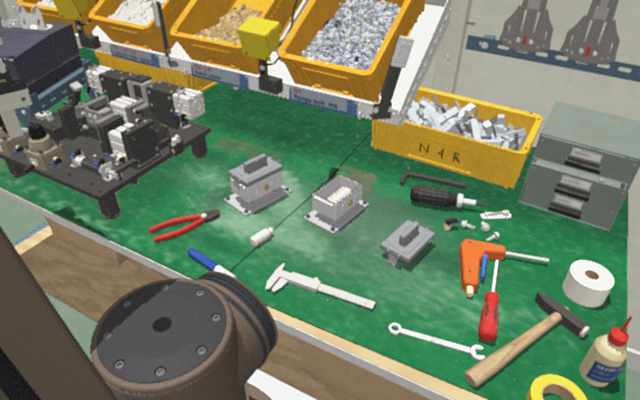

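Top view: closed box at about (240,192), open box at (312,178), loose cover at (381,194). The scene view agrees. Next I measure with the depth image and an enlarged crop.

```bash
cat > h.py <<'E'
import numpy as np,cv2
from scipy.spatial.transform import Rotation as R
from plant import *
def toolT(o):
    T=np.eye(4);T[:3,:3]=R.from_euler('xyz',o['orientation'],degrees=True).as_matrix();T[:3,3]=o['tool_pos'];return T
def cloud(d,c,T):
    v,u=np.mgrid[:400,:640]
    p=cv2.undistortPoints(np.stack([u,v],-1).reshape(-1,1,2).astype(float),c['mtx'],np.array([float(c['k1']),0,0,0])).reshape(400,640,2)
    P=np.stack([p[...,0]*d,-p[...,1]*d,-d],-1)
    return P@T[:3,:3].T+T[:3,3]
def proj(X,c,T):
    p=(np.atleast_2d(X)-T[:3,3])@T[:3,:3]; p=p*[1,-1,-1]
    return cv2.projectPoints(p,np.zeros(3),np.zeros(3),c['mtx'],np.array([float(c['k1']),0,0,0]))[0].reshape(-1,2)
def rect(X,name):
    (c,s,a)=cv2.minAreaRect((X[:,:2]*1000).astype(np.float32))
    print(name,len(X),'c',np.round(c,1),'size',np.round(s,1),'ang',round(a,1),'z med',np.round(np.median(X[:,2])*1000,1))
E
python3 - <<'E'
from h import *
for n,bs in(("top",dict(cover=(360,165,405,225),jbox=(285,145,340,215),closed=(212,155,270,225))),("scene",dict(cover=(375,212,440,270),jbox=(298,170,372,230),closed=(218,148,290,215)))):
    c=np.load(n+"0.npz");W=cloud(c['d'],c,c['T'])
    for k,(a,b,e,f) in bs.items():
        X=W[b:f,a:e].reshape(-1,3);X=X[c['d'][b:f,a:e].ravel()>0]
        h,ed=np.histogram(X[:,2],np.arange(-.01,.12,.004));print(n,k,dict((round(z*1000),int(q)) for z,q in zip(ed,h) if q))
        for lo in ((.02,.028,.042) if k=='cover' else (.045,.055,.065,.08)):
            Y=X[X[:,2]>lo]
            if len(Y)>10: rect(Y,f'{k}>{lo}')
p=np.load("top0.npz")['p'];cv2.imwrite("pics/tc.png",cv2.resize(p[140:230,210:410,::-1],None,fx=4,fy=4,interpolation=cv2.INTER_CUBIC))
E
```

```text
top cover {-6: 159, -2: 1177, 2: 256, 6: 1, 10: 1, 18: 7, 22: 11, 26: 151, 30: 646, 34: 146, 38: 7, 42: 6, 46: 9, 50: 18, 54: 90, 58: 7}
cover>0.02 1097 c [527.8 -94.3] size [ 69.  116.8] ang 78.7 z med 32.4
cover>0.028 1053 c [527.9 -94.2] size [ 68.7 116.8] ang 78.4 z med 32.5
cover>0.042 130 c [527.4 -93.8] size [14.  58.6] ang 79.3 z med 55.4
top jbox {-6: 263, -2: 1641, 2: 630, 6: 131, 10: 10, 18: 10, 22: 186, 26: 191, 30: 40, 34: 37, 38: 22, 42: 76, 46: 258, 50: 66, 54: 11, 58: 77, 62: 159, 66: 28}
jbox>0.045 632 c [570.7  95.1] size [ 84.5 107.5] ang 80.1 z med 51.0
jbox>0.055 272 c [569.6  89. ] size [ 64.1 107.4] ang 80.3 z med 63.3
jbox>0.065 54 c [567.5  89.3] size [ 63.3 101.8] ang 79.3 z med 66.2
top closed {-6: 308, -2: 1641, 2: 579, 6: 126, 10: 3, 22: 5, 26: 4, 30: 12, 34: 9, 38: 14, 42: 16, 46: 40, 50: 26, 54: 17, 58: 11, 62: 4, 66: 10, 70: 29, 74: 272, 78: 700, 82: 60, 86: 9, 90: 11, 94: 12, 98: 42, 102: 84, 106: 3}
closed>0.045 1332 c [532.1 284.4] size [ 85.2 116.5] ang 73.5 z med 79.1
closed>0.055 1258 c [530.3 278.3] size [ 70.9 116.4] ang 74.2 z med 79.3
closed>
[... 705 characters left out ...]
.3 105.3] ang 81.4 z med 53.9
jbox>0.055 455 c [567.1  89.4] size [ 68.4 106.4] ang 79.7 z med 61.6
jbox>0.065 55 c [567.6  90.9] size [ 63.7 100.9] ang 80.8 z med 65.5
scene closed {-6: 193, -2: 1846, 2: 675, 6: 269, 10: 28, 14: 2, 18: 1, 22: 44, 26: 73, 30: 66, 34: 71, 38: 70, 42: 63, 46: 81, 50: 81, 54: 66, 58: 78, 62: 66, 66: 57, 70: 80, 74: 136, 78: 474, 82: 59, 86: 37, 90: 32, 94: 42, 98: 44, 102: 74}
closed>0.045 1428 c [527.6 277.9] size [ 72.7 118. ] ang 69.2 z med 78.6
closed>0.055 1226 c [527.6 277.9] size [ 72.7 118. ] ang 69.2 z med 79.3
closed>0.065 1044 c [529.2 279.9] size [ 71.4 118.6] ang 72.5 z med 79.9
closed>0.08 507 c [528.3 280.7] size [ 65.4 101.4] ang 75.1 z med 83.5
```

View pics/tc.png

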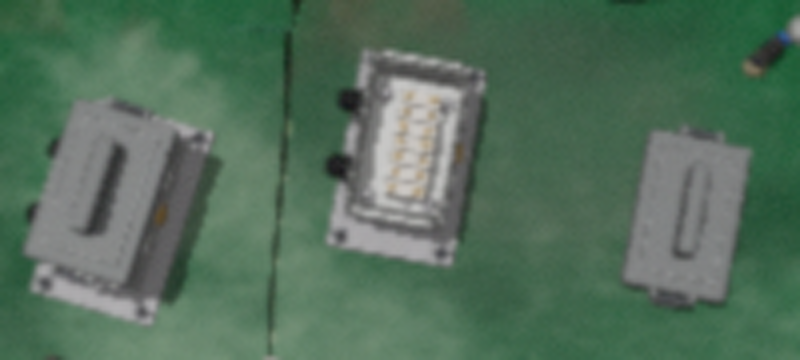

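The crop shows the open box's rim at about (420,150), the loose cover's rib at (692,210) and the closed box at (105,190). Poses so far:

| Thing | x, y (mm) | Yaw | Height |
|---|---|---|---|
| Cover | 527, -93 | -11° | rib top about 55 mm |
| Open box | 568, 90 | -10° | rim about 66 mm |

First I go over the open box for a close wrist view.

Request:
move_arm(
  commands=[
    [[0,0,0,-0.15],[0,3.13,3.344,0],[0,3.13,3.344,0],[0,3.13,3.344,0],[0,3.13,3.344,0],[0,3.13,3.344,0],[0,3.13,3.344,0],[0,3.13,3.344,0]],
  ],
)

```text
clock: 0.9
tool_pos: [0.3994, 0.3601, 0.2264]
orientation: [-45.7, 90.0, -147.0]
force: [0.6, 0.1, 0.1]
opening: 0.0881
```

Request:
move_arm(
  commands=[
    [[0,3.13,3.344,0],[0,3.13,3.344,0],[0,3.13,3.344,0],[0,3.13,3.344,0],[0,3.13,3.344,0],[0,3.13,3.344,0],[0,3.13,3.344,0],[0,0,0,0]],
  ],
)

```text
clock: 1.7
tool_pos: [0.5693, 0.0852, 0.2257]
orientation: [-30.9, 89.9, -132.5]
force: [-0.7, -0.4, -0.2]
opening: 0.0876
```

Request:
move_arm(
  commands=[
    [[0,0,0,0],[0,0,0,0]],
  ],
)

```text
clock: 1.9
tool_pos: [0.5673, 0.0897, 0.2263]
orientation: [-75.4, 90.0, -176.7]
force: [0.0, -0.6, -0.5]
opening: 0.0876
```

```bash
cat >> h.py <<'E'
def wrist(tag):
    o=get_obs();p,d=snapshot("wrist");c=calibration("wrist");T=toolT(o)@c['tool_from_camera']
    cv2.imwrite(f"pics/{tag}.png",p[...,::-1]);np.savez(tag+".npz",p=p,d=d,T=T,**c)
    Z=toolT(o);print(o['clock'],o['tool_pos'],'zang',np.degrees(np.arctan2(Z[1,2],Z[0,2])),'xdir',Z[:3,0],o['force'],o['opening'])
    return cloud(d,c,T),d
E
python3 - <<'E'
from h import *
W,d=wrist("w1")
X=W[d>0];X=X[(abs(X[:,0]-.568)<.09)&(abs(X[:,1]-.09)<.09)]
h,ed=np.histogram(X[:,2],np.arange(-.01,.12,.002));print(dict((round(z*1000),int(q)) for z,q in zip(ed,h) if q))
for lo in(.045,.055,.06,.063,.066): 
    Y=X[X[:,2]>lo]
    if len(Y)>10:rect(Y,lo)
E
```

```text
1.9 [0.56729618 0.08973779 0.22626077] zang -101.33072668320902 xdir [-6.13198203e-04 -3.50205460e-05 -9.99999811e-01] [ 0.04568423 -0.56497936 -0.52510835] 0.08760944509818511
{-8: 5, -6: 202, -4: 1175, -2: 12263, 0: 2169, 2: 749, 4: 919, 6: 74, 8: 96, 10: 3, 20: 2, 22: 264, 24: 1894, 26: 361, 28: 145, 30: 100, 32: 116, 34: 111, 36: 63, 38: 70, 40: 94, 42: 157, 44: 410, 46: 1576, 48: 403, 50: 107, 52: 79, 54: 75, 56: 82, 58: 225, 60: 439, 62: 1039, 64: 154}
0.045 97832 c [568.8  91. ] size [172.4 106.9] ang 80.1 z med 315.5
0.055 95344 c [568.8  91. ] size [172.4 106.9] ang 80.1 z med 315.6
0.06 94989 c [568.9  90.9] size [172.4 106.5] ang 80.2 z med 315.7
0.063 94006 c [568.8  90.5] size [172.3  99.2] ang 80.7 z med 315.7
0.066 93357 c [581.7  89.4] size [172.5  50.8] ang 78.6 z med 315.8
```

View pics/w1.png

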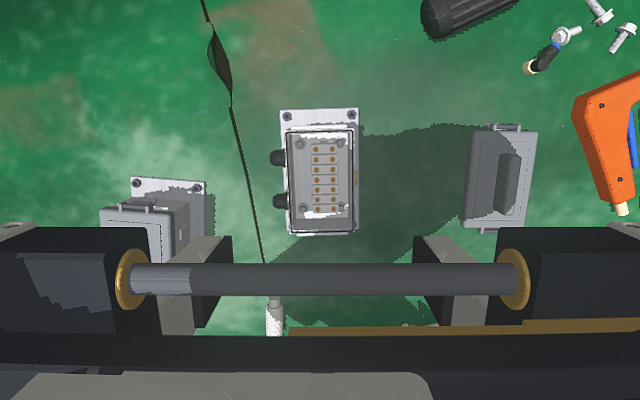

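The wrist view shows the open box's rim from about (287,130) to (357,235), and the loose cover at (497,180). I filter out the gripper, measure both, and move over the cover.

Run:
```python
from h import *
c=np.load("w1.npz");W=cloud(c['d'],c,c['T']);X=W[c['d']>0];X=X[X[:,2]<.09]
B=X[(abs(X[:,0]-.568)<.075)&(abs(X[:,1]-.09)<.07)];C=X[(abs(X[:,0]-.527)<.08)&(abs(X[:,1]+.093)<.07)]
for lo in(.055,.0585,.0605,.062): rect(B[B[:,2]>lo],f'box{lo}')
r=B[B[:,2]>.06];print('rim z',np.percentile(r[:,2],[10,50,90]))
rect(B[(B[:,2]>.002)&(B[:,2]<.012)],'plate')
for lo in(.026,.029,.045,.052): rect(C[C[:,2]>lo],f'cover{lo}')
b=X[abs(X[:,2])<.003];print('bench',np.median(X[(abs(X[:,2])<.01),2]))
```

```text
box0.055 1987 c [569.  92.] size [ 63.8 106.9] ang 80.1 z med 62.4
box0.0585 1836 c [569.  92.] size [ 63.8 106.9] ang 80.1 z med 62.5
box0.0605 1521 c [569.   91.9] size [ 63.8 106.1] ang 80.2 z med 62.8
box0.062 1193 c [569.7  92. ] size [ 63.6 103.4] ang 79.9 z med 63.1
rim z [0.06082128 0.06272163 0.06396613]
plate 1839 c [570.7  87.9] size [ 90.9 140.1] ang 80.4 z med 4.2
cover0.026 6447 c [527.4 -90.5] size [ 69.  115.7] ang 79.2 z med 31.4
cover0.029 6089 c [527.5 -90.2] size [ 68.3 115.7] ang 79.1 z med 31.5
cover0.045 917 c [527.3 -89.6] size [12.5 59.1] ang 77.8 z med 54.5
cover0.052 697 c [527.4 -89.6] size [12.5 58.4] ang 77.8 z med 54.9
bench -0.000779437583285969
```

Request:
move_arm(
  commands=[
    [[0,-0.05,3.75,0],[0,-0.05,3.75,0],[0,-0.05,3.75,0],[0,-0.05,3.75,0],[0,-0.05,3.75,0],[0,0,0,0],[0,0,0,0],[0,0,0,0]],
  ],
)

```text
clock: 2.75
tool_pos: [0.5286, -0.0927, 0.2267]
orientation: [124.5, 90.0, 23.2]
force: [-0.0, -0.2, -0.1]
opening: 0.0878
```

Run:
```python
from h import *
W,d=wrist("w2");X=W[d>0];X=X[X[:,2]<.075]
C=X[(abs(X[:,0]-.527)<.08)&(abs(X[:,1]+.093)<.07)]
for lo in(.026,.029,.045,.05,.053): rect(C[C[:,2]>lo],f'cover{lo}')
print('cap',np.median(C[(C[:,2]>.025)&(C[:,2]<.038),2]),'bench',np.median(C[abs(C[:,2])<.01,2]))
B=X[(abs(X[:,0]-.568)<.075)&(abs(X[:,1]-.09)<.07)]
for lo in(.0585,.0605): rect(B[B[:,2]>lo],f'box{lo}')
```

```text
2.75 [ 0.52864389 -0.09273929  0.2267342 ] zang -101.25156419578163 xdir [ 4.76991404e-04  2.04585785e-04 -9.99999865e-01] [-0.02310709 -0.22655374 -0.0567698 ] 0.08776254677902522
cover0.026 6674 c [527.2 -91.2] size [ 68.2 116.7] ang 78.6 z med 31.2
cover0.029 6340 c [527.5 -91.5] size [ 67.6 115.7] ang 78.3 z med 31.3
cover0.045 766 c [527.8 -91. ] size [12.7 58.7] ang 79.0 z med 54.7
cover0.05 749 c [527.6 -91. ] size [12.7 58.4] ang 78.9 z med 54.8
cover0.053 682 c [527.5 -91.5] size [11.6 58.4] ang 78.4 z med 54.9
cap 0.0310842465458529 bench -0.0008284877424459547
box0.0585 1847 c [568.6  91.5] size [ 64.8 107.1] ang 80.6 z med 62.3
box0.0605 1402 c [568.9  91.5] size [ 64.7 106.2] ang 80.5 z med 62.9
```

View pics/w2.png

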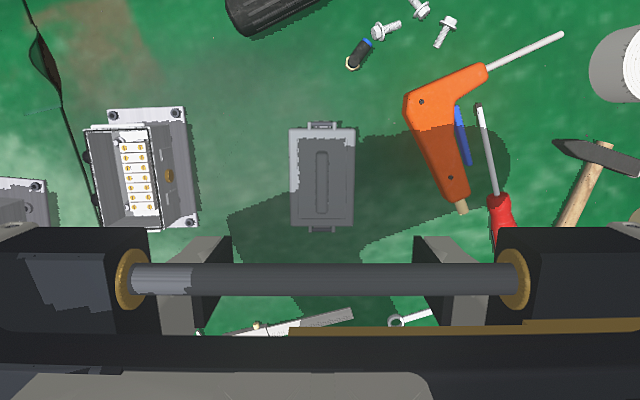

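The cover sits at (322,178), straight under the tool and parallel to it. By the wrist camera it is at (527.5,-91.3) mm with yaw -11.3°; the box is at (569,91.8) mm with yaw -9.8°. I centre and descend in stages.

Request:
move_arm(
  commands=[
    [[3.5,-0.13,-0.12,0],[4,0,0,0],[4,0,0,0],[3,0,0,0],[2,0,0,0],[0,0,0,0],[0,0,0,0],[0,0,0,0]],
  ],
  jaw=4,
)

```text
clock: 3.6
tool_pos: [0.5286, -0.0919, 0.0629]
orientation: [105.1, 89.9, 3.9]
force: [0.3, -0.3, 0.4]
opening: 0.04
```

Request:
move_arm(
  commands=[
    [[0.8,0,0,0],[0.5,0,0,0],[0.2,0,0,0],[0,0,0,0],[0,0,0,0]],
  ],
)

```text
clock: 4.1
tool_pos: [0.5274, -0.0926, 0.0466]
orientation: [-22.6, 90.0, -123.9]
force: [-0.9, -0.1, -0.5]
opening: 0.04
```

Request:
move_arm(
  commands=[
    [[0.6,0,0,0],[0.4,0,0,0],[0.2,0,0,0],[0.1,0,0,0],[0,0,0,0],[0,0,0,0]],
  ],
)

```text
clock: 4.7
tool_pos: [0.5275, -0.0925, 0.0336]
orientation: [90.7, 90.0, -10.6]
force: [-0.4, -0.1, -0.6]
opening: 0.0401
```

Run:
```python
from h import *
for i in range(4):
    o=get_obs();snapshot("wrist");print(o['tool_pos'],o['force'],o['clock'])
```

```text
[ 0.52747049 -0.09249306  0.03359252] [-0.429327   -0.1075307  -0.60819653] 4.7
[ 0.52747795 -0.09248197  0.03364603] [-0.23156785  0.72389894  0.43535162] 4.75
[ 0.52751832 -0.09249651  0.03369826] [-0.06239543 -0.52706623  0.00457462] 4.8
[ 0.52753087 -0.09247664  0.03373232] [-1.07872584  0.52013029  0.61639689] 4.85
```

Request:
move_arm(
  commands=[
    [[0.1,0,0,0],[0,0,0,0]],
  ],
)

```text
clock: 5.1
tool_pos: [0.5273, -0.0925, 0.0325]
orientation: [-86.6, 90.0, 172.0]
force: [0.6, 0.7, -0.2]
opening: 0.04
```

Request:
move_arm(
  commands=[
    [[0,0,0,0],[0,0,0,0],[0,0,0,0],[0,0,0,0],[0,0,0,0],[0,0,0,0]],
  ],
  jaw=0,
)

```text
clock: 5.7
tool_pos: [0.5274, -0.0925, 0.0326]
orientation: [117.5, 90.0, 16.2]
force: [-1.1, 1.0, 0.5]
opening: 0.0119
```

Gripped at 11.9 mm. I lift, then carry the cover over the box.

Request:
move_arm(
  commands=[
    [[-0.5,0,0,0],[-1.5,0,0,0],[-2.5,0,0,0],[-2.5,0,0,0],[-2,0,0,0],[-1,0,0,0],[0,0,0,0],[0,0,0,0]],
  ],
)

```text
clock: 6.5
tool_pos: [0.5268, -0.0925, 0.1318]
orientation: [-94.8, 89.9, 163.8]
force: [-0.8, 0.1, -2.6]
opening: 0.0118
```

Request:
move_arm(
  commands=[
    [[0,0,-1.5,-0.026],[0,0,-3,0],[0,0,-3.5,0],[0,0.2,-3.5,0],[0,0.2,-3.5,0],[0,0,-2.5,0],[0,0,-1.2,0],[0,0,0,0]],
  ],
)

```text
clock: 7.3
tool_pos: [0.5634, 0.0926, 0.1313]
orientation: [-56.1, 89.9, -155.8]
force: [-0.2, -0.8, -0.8]
opening: 0.0116
```

Request:
move_arm(
  commands=[
    [[0,0,0,0],[0,0,0,0],[0,0,0,0]],
  ],
)

```text
clock: 7.6
tool_pos: [0.5635, 0.0901, 0.1325]
orientation: [-48.4, 90.0, -148.3]
force: [-0.1, -1.0, -1.9]
opening: 0.0116
```

Run:
```python
from h import *
W,d=wrist("w3");c=np.load("w3.npz")
cv2.imwrite("pics/w3c.png",cv2.resize(c['p'][100:300,220:420,::-1],None,fx=3,fy=3,interpolation=cv2.INTER_CUBIC))
```

```text
7.6 [0.56345555 0.09008899 0.1324972 ] zang -99.89886249182875 xdir [-2.41571713e-04 -1.49426208e-04 -9.99999960e-01] [-0.06022344 -0.96390219 -1.9264472 ] 0.011602307235382489
```

View pics/w3c.png

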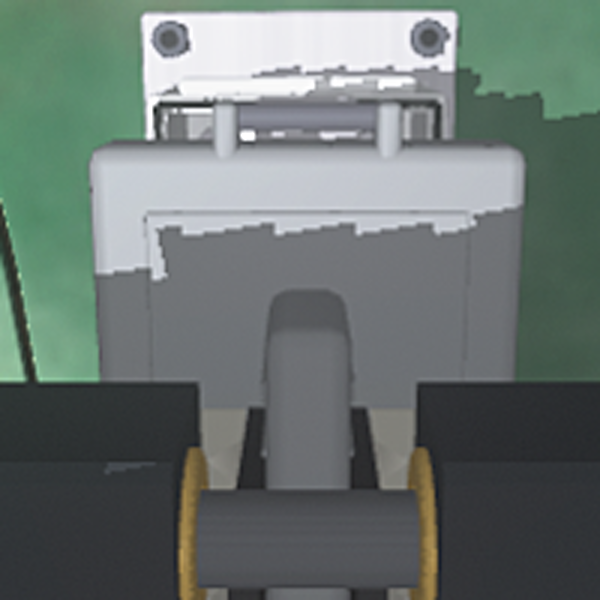

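The crop shows the held cap centred at column about 308 (clips at 225 and 388), while the plate's bolts (171 and 429) centre at 300. So the cover is about 2 mm too far right and still short in x. I compute the numbers from depth.

```bash
cat > cmp.py <<'E'
from h import *
import sys
def run(tag,ztcp):
    c=np.load(tag+".npz");d=c['d'];W=cloud(d,c,c['T'])
    Ti=np.linalg.inv(c['T']@np.linalg.inv(c['tool_from_camera']));L=W@Ti[:3,:3].T+Ti[:3,3]  # tool coords
    u=np.mgrid[:400,:640][1];m=(d>0)&(np.mgrid[:400,:640][0]<224)
    def info(s,name,ylo,yhi):
        q=L[s&m]; q2=q[(q[:,1]>ylo)&(q[:,1]<yhi)]
        e=[]
        for y in np.arange(ylo,yhi,.003):
            r=q2[(q2[:,1]>=y)&(q2[:,1]<y+.003),2]
            if len(r)>5:e.append((y,r.min(),r.max()))
        e=np.array(e)*1000
        if len(e): mid=(e[:,1]+e[:,2])/2;print(name,'z mid',np.round(np.median(mid),2),'width',np.round(np.median(e[:,2]-e[:,1]),1),'slope',np.round(np.polyfit(e[:,0],mid,1)[0],4),'ymax',np.round(q[:,1].max()*1000,1))
    x=L[...,0]
    info((abs(x+0.000)<.006)&(abs(L[...,2])<.06),'cap',.02,.05)
    info((abs(W[...,2]-.004)<.004)&(abs(L[...,2])<.05),'plate',.055,.075)
    k=(abs(x)<.006)&(abs(L[...,2])<.025)&m;q=L[k];print('cap x',np.median(q[:,0])*1000,'front edge y of clips',q[:,1].max()*1000)
    k=(abs(x)<.006)&(abs(abs(L[...,2])-.029)<.003)&m;print('cap front y',L[k][:,1].max()*1000)
    k=(abs(W[...,2]-.062)<.004)&(abs(L[...,2])<.03)&m;print('rim end y',np.percentile(L[k][:,1],[50,95,100])*1000 if k.any() else None)
E
python3 - <<'E'
import cmp;cmp.run("w3",0)
E
```

```text
cap z mid -0.94 width 67.6 slope -0.0016 ymax 58.0
plate z mid -0.86 width 97.8 slope 0.0122 ymax 148.4
cap x 1.3633130143929362 front edge y of clips 57.95181208314115
cap front y 51.5510983195866
rim end y [55.20463332 58.31610242 58.39435934]
```

Request:
move_arm(
  commands=[
    [[0,0.3,-0.1,0],[0,0.25,-0.08,0],[1,0,0,0],[1,0,0,0],[0.5,0,0,0],[0,0,0,0],[0,0,0,0],[0,0,0,0]],
  ],
)

```text
clock: 8.45
tool_pos: [0.5696, 0.0919, 0.1078]
orientation: [109.2, 90.0, 9.3]
force: [0.1, 0.9, -0.4]
opening: 0.0121
```

Run:
```python
from h import *
import cmp
W,d=wrist("w4");c=np.load("w4.npz");cmp.run("w4",0)
a=c['p'][100:300,220:420,::-1]
p,d=snapshot("scene");b=p[120:240,280:400,::-1]
cv2.imwrite("pics/w4c.png",np.hstack([cv2.resize(a,(400,400),interpolation=2),cv2.resize(b,(400,400),interpolation=2)]))
```

```text
8.45 [0.56960948 0.09194264 0.1078214 ] zang -99.82908151182033 xdir [ 4.06493551e-04  6.67431285e-05 -9.99999915e-01] [ 0.10579436  0.88750031 -0.39329302] 0.012117741949667752
cap z mid -0.86 width 67.5 slope -0.0071 ymax 58.0
plate z mid -0.51 width 98.4 slope -0.0148 ymax 141.8
cap x 1.3444809336669583 front edge y of clips 57.98048174240067
cap front y 51.549451325411
rim end y [49.35870072 52.55713355 52.6986573 ]
```

View pics/w4c.png

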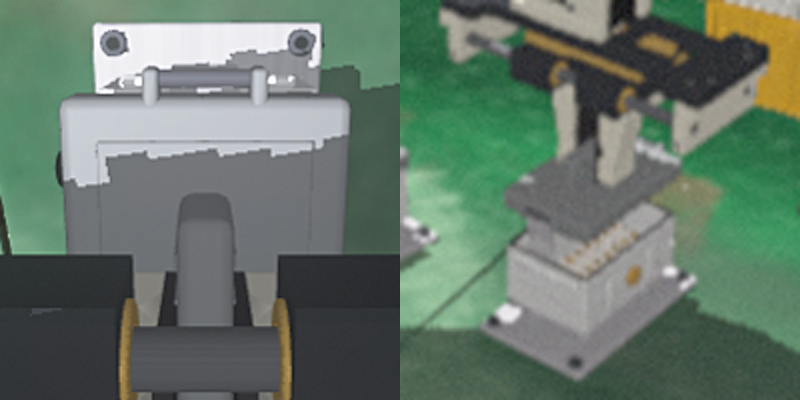

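Bolts now centre at 207.5, cap and clips at 205, so the cover is about 1 mm too far left. Depth says the same (+1.1 mm along tool z). I correct and lower to about 14 mm over the rim.

Request:
move_arm(
  commands=[
    [[0,-0.02,0.1,0],[0.6,0,0,0],[0.6,0,0,0],[0.3,0,0,0],[0,0,0,0],[0,0,0,0],[0,0,0,0],[0,0,0,0]],
  ],
)

```text
clock: 9.35
tool_pos: [0.5692, 0.0909, 0.0927]
orientation: [122.1, 90.0, 22.2]
force: [0.6, 0.0, -1.0]
opening: 0.0118
```

Run:
```python
from h import *
import cmp
W,d=wrist("w5");c=np.load("w5.npz");cmp.run("w5",0)
a=c['p'][110:230,220:420,::-1]
cv2.imwrite("pics/w5c.png",cv2.resize(a,(800,480),interpolation=2))
```

```text
9.35 [0.56917512 0.09094147 0.09274521] zang -99.83934741033704 xdir [ 3.27027499e-04  1.33614600e-04 -9.99999938e-01] [ 0.60775778  0.0297464  -1.03348784] 0.01177009376768749
cap z mid -0.92 width 67.6 slope -0.0005 ymax 58.0
plate z mid 0.06 width 97.2 slope -0.0798 ymax 137.6
cap x 1.3697579515286329 front edge y of clips 57.99672815817236
cap front y 51.47598288897426
rim end y [51.63810883 56.58421757 56.6659812 ]
```

View pics/w5c.png

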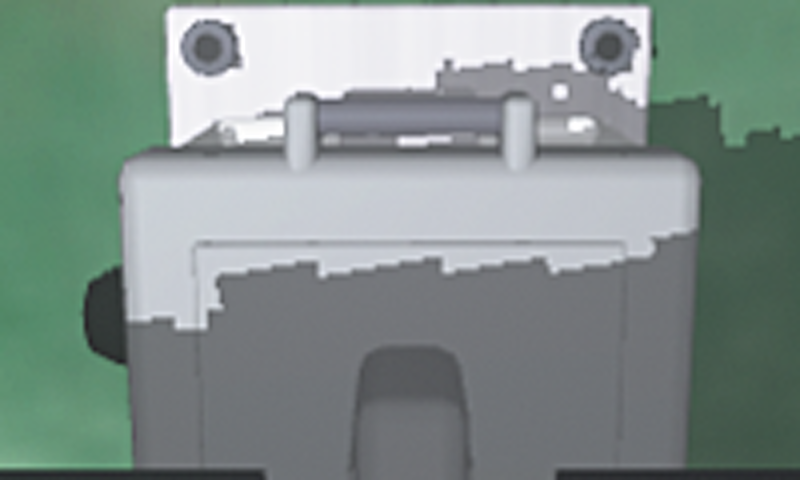

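Cap (121 to 698), clips (301, 518) and bolts (209, 609) all centre at about 409, so it is aligned. The cover is about 14 mm above the rim. I go down by feel now.

Request:
move_arm(
  commands=[
    [[0.2,0,0,0],[0.2,0,0,0],[0.1,0,0,0],[0,0,0,0],[0,0,0,0]],
  ],
)

```text
clock: 9.9
tool_pos: [0.5691, 0.0909, 0.0875]
orientation: [21.4, 90.0, -78.5]
force: [1.4, -0.2, -0.9]
opening: 0.0118
```

Request:
move_arm(
  commands=[
    [[0.1,0,0,0],[0.1,0,0,0],[0,0,0,0],[0,0,0,0]],
  ],
)

```text
clock: 10.3
tool_pos: [0.5692, 0.0909, 0.0857]
orientation: [117.8, 90.0, 18.0]
force: [-0.7, -0.5, -0.2]
opening: 0.0121
```

Request:
move_arm(
  commands=[
    [[0.1,0,0,0],[0,0,0,0],[0,0,0,0]],
  ],
)

```text
clock: 10.6
tool_pos: [0.5693, 0.091, 0.0848]
orientation: [116.1, 90.0, 16.3]
force: [0.0, -0.6, 3.3]
opening: 0.0117
```

Request:
move_arm(
  commands=[
    [[0.1,0,0,0],[0,0,0,0],[0,0,0,0]],
  ],
)

```text
clock: 10.9
tool_pos: [0.5695, 0.091, 0.084]
orientation: [112.5, 89.9, 12.6]
force: [-0.1, 0.9, 4.8]
opening: 0.0118
```

Request:
move_arm(
  commands=[
    [[0.1,0,0,0],[0,0,0,0],[0,0,0,0]],
  ],
)

```text
clock: 11.2
tool_pos: [0.5692, 0.091, 0.0826]
orientation: [133.7, 90.0, 33.9]
force: [0.8, -0.1, 1.4]
opening: 0.0117
```

Request:
move_arm(
  commands=[
    [[0.1,0,0,0],[0,0,0,0],[0,0,0,0]],
  ],
)

```text
clock: 11.5
tool_pos: [0.5687, 0.0908, 0.0809]
orientation: [-69.6, 89.9, -169.5]
force: [1.1, 1.1, -3.2]
opening: 0.0117
```

Request:
move_arm(
  commands=[
    [[0.1,0,0,0],[0,0,0,0],[0,0,0,0]],
  ],
)

```text
clock: 11.8
tool_pos: [0.5686, 0.0907, 0.08]
orientation: [-64.8, 89.9, -164.7]
force: [1.6, 0.1, -6.6]
opening: 0.0115
```

Request:
move_arm(
  commands=[
    [[0.1,0,0,0],[0,0,0,0],[0,0,0,0]],
  ],
)

```text
clock: 12.1
tool_pos: [0.5687, 0.0907, 0.0793]
orientation: [-61.3, 90.0, -161.1]
force: [1.2, -0.5, -6.3]
opening: 0.0121
```

Request:
move_arm(
  commands=[
    [[0.1,0,0,0],[0,0,0,0],[0,0,0,0]],
  ],
)

```text
clock: 12.4
tool_pos: [0.5689, 0.0908, 0.0789]
orientation: [11.0, 90.0, -88.9]
force: [-2.2, -0.9, -0.3]
opening: 0.0118
```

Request:
move_arm(
  commands=[
    [[0.05,0,0,0],[0,0,0,0],[0,0,0,0]],
  ],
)

```text
clock: 12.7
tool_pos: [0.569, 0.0908, 0.0788]
orientation: [73.8, 90.0, -26.1]
force: [-4.9, 0.5, 5.1]
opening: 0.0118
```

Request:
move_arm(
  commands=[
    [[0.05,0,0,0],[0,0,0,0],[0,0,0,0]],
  ],
)

```text
clock: 13.0
tool_pos: [0.569, 0.0908, 0.0788]
orientation: [88.8, 90.0, -11.0]
force: [-5.9, 1.0, 9.1]
opening: 0.0117
```

Request:
move_arm(
  commands=[
    [[0.05,0,0,0],[0,0,0,0],[0,0,0,0]],
  ],
)

```text
clock: 13.3
tool_pos: [0.569, 0.0908, 0.0787]
orientation: [90.2, 90.0, -9.6]
force: [-6.8, 0.6, 12.8]
opening: 0.0118
```

Hard stop at TCP z = 78.8 mm, so the face is at 63.4 mm, which matches the rim as seen. Stiffness is about 8 N/mm. I go a touch further and hold.

Request:
move_arm(
  commands=[
    [[0.04,0,0,0],[0,0,0,0],[0,0,0,0]],
  ],
)

```text
clock: 13.6
tool_pos: [0.5691, 0.0908, 0.0787]
orientation: [96.2, 89.9, -3.6]
force: [-8.3, 0.2, 16.6]
opening: 0.0117
```

Run:
```python
from h import *
F=[]
for i in range(6):
    o=get_obs();F.append(o['force']);p,d=snapshot("wrist")
print(np.mean(F,0),o['tool_pos'],o['clock'],o['moment'])
c=calibration("wrist");np.savez("w6.npz",p=p,d=d,T=toolT(o)@c['tool_from_camera'],**c)
import cmp;cmp.run("w6",0)
p2,_=snapshot("scene")
cv2.imwrite("pics/w6c.png",np.hstack([cv2.resize(p[100:240,240:400,::-1],(457,400),interpolation=2),cv2.resize(p2[150:240,290:380,::-1],(340,400),interpolation=2)]))
```

```text
[-8.67199135  0.69521082 16.37107212] [0.56904155 0.09083926 0.07871361] 13.85 [-0.06818635  3.18737633 -0.01942827]
cap z mid -0.91 width 67.4 slope -0.0087 ymax 57.9
plate z mid 0.16 width 98.2 slope 0.0621 ymax 133.8
cap x 1.3244065684176256 front edge y of clips 57.8634962467377
cap front y 51.46806861055497
rim end y [51.55835786 52.91438449 53.0188702 ]
```

View pics/w6c.png

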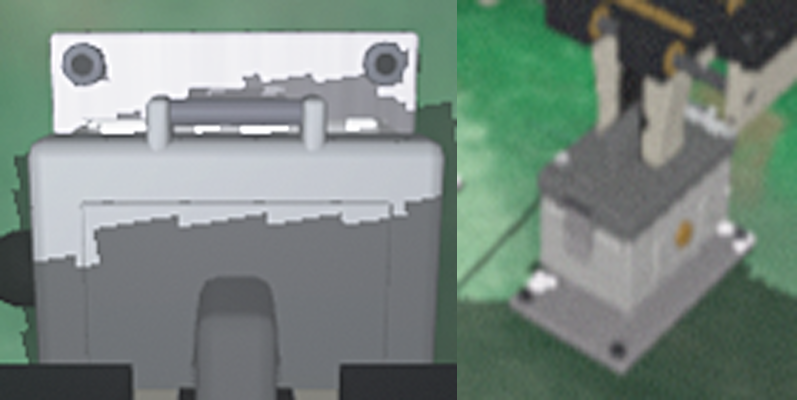

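The cover lies flush on the box and the clip is at the end, in line with the bolts (84, 386 vs clips 158, 314). The tool reads 16.4 N plus weight and clip pull. I hold for 1.6 s.

Request:
move_arm(
  commands=[
    [[0,0,0,0],[0,0,0,0],[0,0,0,0],[0,0,0,0],[0,0,0,0],[0,0,0,0],[0,0,0,0],[0,0,0,0]],
  ],
)

```text
clock: 14.75
tool_pos: [0.569, 0.0908, 0.0787]
orientation: [94.8, 89.9, -5.0]
force: [-8.9, 1.3, 16.9]
opening: 0.0119
```

Request:
move_arm(
  commands=[
    [[0.02,0,0,0],[0,0,0,0],[0,0,0,0],[0,0,0,0],[0,0,0,0],[0,0,0,0],[0,0,0,0],[0,0,0,0]],
  ],
)

```text
clock: 15.55
tool_pos: [0.569, 0.0909, 0.0787]
orientation: [98.2, 89.9, -1.6]
force: [-9.3, 1.1, 17.7]
opening: 0.0119
```

Request:
move_arm(
  commands=[
    [[0,0,0,0],[0,0,0,0],[0,0,0,0],[0,0,0,0],[0,0,0,0],[0,0,0,0],[0,0,0,0],[0,0,0,0]],
  ],
)

```text
clock: 16.35
tool_pos: [0.5691, 0.0909, 0.0787]
orientation: [96.4, 89.9, -3.4]
force: [-9.8, 0.6, 18.1]
opening: 0.0116
```

Held over 2.5 s at 16 to 18 N. I unload the arm, open and lift.

Request:
move_arm(
  commands=[
    [[-0.1,-0.05,0,0],[-0.08,-0.05,0,0],[0,0,0,0],[0,0,0,0]],
  ],
)

```text
clock: 16.75
tool_pos: [0.5686, 0.0911, 0.0788]
orientation: [102.0, 89.9, 2.1]
force: [0.3, -0.8, 5.9]
opening: 0.0116
```

Request:
move_arm(
  commands=[
    [[0,0,0,0],[0,0,0,0],[0,0,0,0],[0,0,0,0]],
  ],
  jaw=4,
)

```text
clock: 17.15
tool_pos: [0.5681, 0.0912, 0.0782]
orientation: [-131.0, 90.0, 129.2]
force: [-0.1, -0.9, 1.3]
opening: 0.0373
```

Request:
move_arm(
  commands=[
    [[-0.5,0,0,0],[-1.5,0,0,0],[-3,0,0,0],[-4,0,0,0],[-4,0,0,0],[-1,0,0,0],[0,0,0,0],[0,0,0,0]],
  ],
)

```text
clock: 17.95
tool_pos: [0.5673, 0.0909, 0.2174]
orientation: [-81.6, 89.9, 178.6]
force: [-0.1, 0.2, -0.4]
opening: 0.0402
```

Run:
```python
from h import *
W,d=wrist("w7");X=W[d>0];X=X[X[:,2]<.13]
B=X[(abs(X[:,0]-.568)<.075)&(abs(X[:,1]-.09)<.07)]
for lo in(.066,.07,.09): rect(B[B[:,2]>lo],f'c{lo}')
Y=B[(B[:,2]>.07)&(B[:,2]<.085)];A=np.c_[Y[:,:2]-Y[:,:2].mean(0),np.ones(len(Y))];print('cap plane',np.linalg.lstsq(A,Y[:,2],rcond=None)[0])
rect(B[(B[:,2]>.002)&(B[:,2]<.012)],'plate')
c=np.load("w7.npz");p2,_=snapshot("scene")
cv2.imwrite("pics/w7c.png",np.hstack([cv2.resize(c['p'][80:240,240:400,::-1],(400,400),interpolation=2),cv2.resize(p2[150:240,290:380,::-1],(400,400),interpolation=2)]))
```

```text
17.95 [0.56733223 0.09088674 0.21736233] zang -99.8636689295887 xdir [-1.27988491e-03  3.18944944e-05 -9.99999180e-01] [-0.06238143  0.18026094 -0.39002439] 0.04019424056761747
c0.066 9219 c [568.6  91.6] size [ 68.3 116. ] ang 80.1 z med 77.5
c0.07 9201 c [568.6  91.6] size [ 68.3 116. ] ang 80.1 z med 77.5
c0.09 1101 c [568.3  91.7] size [13.1 60.1] ang 79.9 z med 101.1
cap plane [-0.00190977 -0.00052795  0.07722042]
plate 1164 c [586.1  84.9] size [101.2 103.6] ang 74.2 z med 4.3
```

View pics/w7c.png

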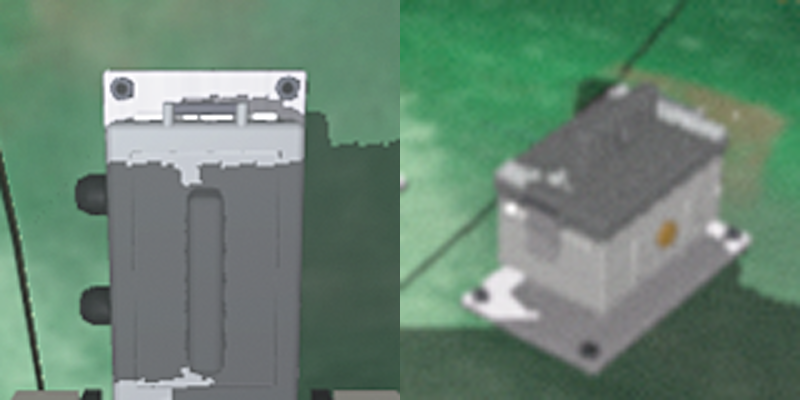

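```bash
python3 -c "
from plant import *
print(close_job())"
```

```text
the job is handed in; nothing more can be done
None
```

The cover is on the open box and the job is handed in. My last measurements agree with a full seat, but no verdict came back and I could not read the two clip angles directly.

- **Approach:** I took the cover by its rib, held it aligned about 14 mm over the rim, then lowered it straight down by feel.
- **Snap:** The resistance rose to about 5 N, then reversed to a 6 N downward pull as the clips went under the beads. The 5 N rise is below the 8 to 18 N you gave, but I sampled force only every 0.3 s, so a short peak may have been missed.
- **Hold:** The cover met a solid stop with its face at about 63.4 mm. I kept it pressed for over 2.5 s with 16 to 18 N at the tool, plus its own weight and the clip pull. There was also a sideways force of about 9 N, which I took off before letting go.
- **Final checks:**

| Check | Measured | Expected |
|---|---|---|
| Cap top height | 77.2 to 77.5 mm | about 77.4 mm |
| Tilt | 0.002 rad | below 0.05 rad |
| Centre (x, y) | 568.6, 91.6 mm | box at 569.0, 91.8 mm |
| Long axis against the box | about 0.1° | below about 5° |

- **Clips and surroundings:** The pictures show the cover flush and the clip visible at each end lying flat. The gripper is open and about 11 cm above the cover, touching nothing. I never went near the other things on the bench, though I did not measure them again.

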